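Swing-check a rebuilt universal joint with the fingertips

TASK

Two rebuilt universal joints stand flange down on steel plates: one has been checked and stands straight, the other's tube has dropped over to one side. With your fingertips lightly push the leaning tube right across to its opposite stop to see that it swings freely over its whole range, then push it back until it stands straight up above its flange, and withdraw. Only push it from the outside, never grip it or shove it hard, and leave the straight joint and everything standing around alone.

Things in the scene. Friction and masses are not known exactly. Their poses are not given: they have to be found in the camera images.
- mount_1: dark steel base plate 130 x 110 x 16 mm, fixed to the bench, the joint to be checked screwed upright on its middle. Origin: centre of the plate's underside, on the bench top; z up; the tube swings along its x (130 mm side) about a hinge axis parallel to y, 66 mm above the bench over the plate's centre. Either joint may stand at the left or the right, turned any way
- uj1_tube_yoke (a joint): lean of the tube of the joint to be checked, rad: 0 = straight up, positive = tube top towards the plate's +x, negative = towards its -x; stops at +0.489 and -0.489. It starts leaning at +0.38 to +0.48. Greased bearings with a steady drag: a push of 2 to 8 N near the top of the tube moves it (most when raising it from a stop), and it stays where it is left
- tube_top_1 (a point): centre of the open top end of the leaning tube, on the tube's axis, 100 mm from the hinge axis (166 mm above the bench when straight). The tube is a greasy (slippery) grey steel sleeve, 43 mm outside diameter over its last 29 mm; below that the yoke widens to 78 mm along x and y
- tube_mid_1 (a point): point on the axis of the same tube, 20 mm below its top end
- mount_2: a like base plate carrying the like joint that has been checked already and stands straight; same sizes and axes; leave it alone
- uj2_tube_yoke (a joint): lean of the checked joint's tube, rad; starts within 0.03 of 0 and must stay there
- stub_shaft: splined stub shaft with a yoke at its upper end, standing loose on its spline, 68 x 69 x 201 mm, the tallest thing near the work; origin at the centre of its foot; leave alone
- grease_tin: round grease tin with a lid, 68 mm across, 63 mm high, loose; origin at the centre of its underside; leave alone
- stud: threaded stud standing on end, 25 mm across, 76 mm high, loose, easily toppled; origin at the centre of its foot; leave alone
- carton: small brown carton, 82 x 82 x 58 mm, loose; origin at the centre of its underside; leave alone
Mind the look-alikes: they are no part of the job. Leave any blue look-alike of the mount_1 alone.

How it is judged:
On the way:
1. the leaning tube is pushed right across to its opposite stop (at least 24 of its 28 degrees the other way) (value of joint uj1_tube_yoke below -0.42 rad), for 0.1 s.
At the end, for the whole second after the job is handed in: the checked tube stands straight above its flange, within 0.1 rad (6 degrees), at rest; the other joint still stands straight (within 0.06 rad) and the stub shaft, grease tin, stud and carton are within 12 mm of where they stood (value of joint uj1_tube_yoke between -0.1 and 0.1 rad and velocity of joint uj1_tube_yoke between -0.05 and 0.05 rad/s and value of joint uj2_tube_yoke between -0.06 and 0.06 rad and distance of each of stub_shaft, grease_tin, stud, carton from where it was at the start of the episode below 0.012 m); the robot touches nothing.
It fails at once if the tube is gripped between the fingers instead of pushed (fingers on it with the TCP within 28 mm of the point 20 mm below the tube's top, on its axis) (distance between the grasp point and tube_mid_1 below 0.028 m and contact force between the fingers and mount_1 above 0.5 N).
It fails at once if the joint is shoved hard (over 40 N) (contact force between any of the fingers, the arm and mount_1 above 40 N).
It fails at once if the straight joint is touched (over 1 N) or swung (contact force between any of the fingers, the arm and mount_2 above 1 N or value of joint uj2_tube_yoke above 0.06 rad or value of joint uj2_tube_yoke below -0.06 rad).
It fails at once if one of the things standing around is shifted, lifted or knocked over (over 12 mm) (not (distance of stub_shaft from where it was at the start of the episode below 0.012 m) or not (distance of grease_tin from where it was at the start of the episode below 0.012 m) or not (distance of stud from where it was at the start of the episode below 0.012 m) or not (distance of carton from where it was at the start of the episode below 0.012 m)).
It also fails if it takes over 48 s, if anything falls off the work surface, if the arm or the gripper's body presses on something with over 40 N, if the wrist force passes 120 N, or if a joint passes its speed limit or range.

ROBOT

A 6-joint arm with a two-finger parallel gripper is mounted at the origin on a cart in front of the work surface, level with it; the furniture and walls round the work are solid. World frame = base frame: x ahead of the robot, y to its left, z up, the work surface at z = 0. Lengths are in m, angles in rad, forces in N, time in s.
With the tool pointing down it reaches from about 0.4 to 0.925 m from the base axis. Payload 3.4 kg.
Tool frame: the origin (TCP) lies between the finger pads, 19 mm behind the fingertips; this is the grasp point; z points along the fingers, y is the line along which they close (so a half turn about z gives the same grasp; the last joint's range is limited). The gripper opens to 85 mm and grips with 20 to 120 N. Pads are 22 mm wide; open, the fingers measure 114 mm over their backs; the gripper's body (76 mm by 85 mm) begins 54 mm behind the grasp point. The pads swing forward as they close: fully open they stand 13 mm farther back than shut.
Start: joints at [-1.244, 0.307, 1.506, -0, 1.328, -0.073], TCP at [0.224, -0.53, 0.25] pointing down, gripper open.
Joint ranges: [-3.12, 3.12], [-1.05, 2.28], [0.14, 2.33], [-1.42, 4.57], [0.1, 2.73], [-2.68, 2.68]. Speed limits (rad/s): [2.57, 2.57, 3.14, 3.14, 3.14, 3.14].

INTERFACE

Orientations are given as a unit quaternion [w, x, y, z].
In Python, from rig import manip gives the robot as it stands. The module is installed in compiled form; this text tells all that it offers.
- The arm moves only by the tool step_arm, never from a script. Its argument "motion" is a list of rows, each a list of 5 numbers: the opening, from -1 (shut) to 1 (fully open), so that 0 is half open, then the shift along the tool's x, y, z in cm, then the turn about the tool's z in degrees. A call has 1 to 8 rows; each row is the pose to reach, as a shift and turn from the pose commanded when the call began, along the tool's axes at that moment; what a row does not reach only later rows make up. A row lasts 1/10 s, in which the tool goes at most 50 mm and 8.59 degrees, less where a joint would pass 70% of its speed; a pose out of reach is approached as far as the arm can. A call with a gripper value outside its range is refused whole. The fingers move at their own pace and stop on an object; "grip_force" is the grip in N (left out, the last holds). Time passes only in rows, so rows that repeat a pose let the fingers close. It gives the time, the measured TCP pose, the force, the opening and the grip force at its end, in the units of the state.
- manip.sense(): the state, without advancing time (a new reading comes with each control period).
- manip.get_image(name): name is "scene" or "side" or "wrist"; returns a dict with "img" (480x640x3 uint8, blue, green, red), "vertical_fov" (degrees; the focal length in pixels is half the picture's height over the tangent of half this angle, whatever the lens; pixels are square), "cx", "cy" (the principal point, pixels), "xyz" and "orientation" of the camera in the world; the wrist camera has in their place "hand_eye" (4x4, takes a point from camera to tool coordinates, whose origin is the TCP and whose axes are the flange's). Camera axes: x right, y down, z forward; pixel columns grow to the right and rows downward; lengths in m; the calibration is good to about 2 mm. A picture is of the moment at which its call begins: read the wrist's pose just before it. There is no depth.
- manip.job_done(): hands the job in; it is judged then, once.
The state is a dict: "time": time; "joint_pos": joint angles; "qd": joint speeds; "effort": joint torques, N m; "eef_pos": TCP position; "tcp_rot": TCP orientation; "contact_force": force on the tool from outside, world axes, zero at the start; "moment": the same for the moment, N m; "grip_width": finger opening in m; "finger_force": force on a finger pad.
Only numpy, scipy, OpenCV 4.12 (cv2) and the standard library are available. Lean on these libraries where they do the work, as an engineer would, in place of code of your own. Each camera call takes 0.05 s, during which the arm holds its last target. There are 200 camera calls.

## Working session

There is one attempt and no reset: what is moved stays moved. The work goes in short steps, Python scripts to look and compute and a tool call to move; the robot and the scene stay as the last step left them, time stands still between calls to the robot, and variables do not carry over. Pictures are saved under pics/ and viewed, at most 10 in all, crops included, and the job is handed in when it is done.

Besides the shell and the picture viewer there is one more tool, called after "Request:" as name([rows], argument=value, ...), one row to a line, values as JSON. step_arm: Moves the arm, as the interface text tells. Its arguments: {"type":"object","properties":{"motion":{"type":"array"},"grip_force":{"type":"number"}},"required":["motion"]}

```bash
mkdir -p pics; cat > h.py <<'E'
import numpy as np, cv2
from scipy.spatial.transform import Rotation as R
from rig import manip
def q2R(q): return R.from_quat([q[1],q[2],q[3],q[0]]).as_matrix()
def grab(name,tag):
    s=manip.sense(); d=manip.get_image(name); im=d['img']; cv2.imwrite(f'pics/{tag}.png',im)
    f=im.shape[0]/2/np.tan(np.radians(d['vertical_fov'])/2)
    if 'hand_eye' in d:
        T=np.eye(4);T[:3,:3]=q2R(s['tcp_rot']);T[:3,3]=s['eef_pos'];T=T@np.array(d['hand_eye'])
    else:
        T=np.eye(4);o=np.array(d['orientation']);T[:3,:3]=q2R(o) if o.size==4 else o;T[:3,3]=d['xyz']
    np.savez(f'pics/{tag}.npz',T=T,f=f,c=[d['cx'],d['cy']])
def cam(tag): z=np.load(f'pics/{tag}.npz'); return z['T'],float(z['f']),z['c']
def ray(tag,p):
    T,f,c=cam(tag); v=np.array([(p[0]-c[0])/f,(p[1]-c[1])/f,1]); return T[:3,3],T[:3,:3]@v
def atz(tag,p,z): o,v=ray(tag,p); return o+v*(z-o[2])/v[2]
def proj(tag,X):
    T,f,c=cam(tag); q=(np.asarray(X)-T[:3,3])@T[:3,:3]; return q[...,:2]/q[...,2:]*f+c
def tri(*obs):
    A=np.zeros((3,3));b=np.zeros(3)
    for t,p in obs:
        o,v=ray(t,p);v=v/np.linalg.norm(v);M=np.eye(3)-np.outer(v,v);A+=M;b+=M@o
    return np.linalg.solve(A,b)
E
python3 - <<'E'
from h import *
np.set_printoptions(precision=4,suppress=True)
for n in ['scene','side','wrist']: grab(n,n+'0'); print(cam(n+'0'))
s=manip.sense(); print(s)
E
```

```text
(array([[-0.8056, -0.3757,  0.4581, -0.2479],
       [-0.5922,  0.4849, -0.6436,  1.1648],
       [ 0.0196, -0.7897, -0.6131,  1.2413],
       [ 0.    ,  0.    ,  0.    ,  1.    ]]), 616.4904870641606, array([322.6407, 234.4127]))
(array([[-0.8446, -0.1729,  0.5067, -0.2695],
       [-0.5351,  0.3037, -0.7883,  1.3419],
       [-0.0176, -0.9369, -0.349 ,  0.7208],
       [ 0.    ,  0.    ,  0.    ,  1.    ]]), 609.7874098941045, array([335.3266, 237.3214]))
(array([[ 0.3891, -0.8724, -0.2959,  0.3006],
       [-0.9212, -0.3691, -0.1231, -0.4994],
       [-0.0018,  0.3204, -0.9473,  0.3733],
       [ 0.    ,  0.    ,  0.    ,  1.    ]]), 384.5184577827048, array([323.0298, 244.212 ]))
{'time': 0.15, 'joint_pos': array([-1.2445,  0.3074,  1.5074,  0.    ,  1.3284, -0.0735]), 'qd': array([ 0.002 , -0.0019, -0.005 ,  0.0004, -0.0009, -0.0006]), 'effort': array([  0.0009, -45.7975, -25.2219,  -0.0002,   0.0084,   0.    ]), 'eef_pos': array([ 0.2236, -0.5292,  0.2493]), 'tcp_rot': array([-0.0008,  0.9801,  0.1986, -0.0001]), 'contact_force': array([-0.5145, -1.2888, -0.295 ]), 'moment': array([0.0058, 0.0008, 0.0282]), 'finger_force': 0.0, 'grip_width': 0.08562471704479002}
```

View pics/scene0.png

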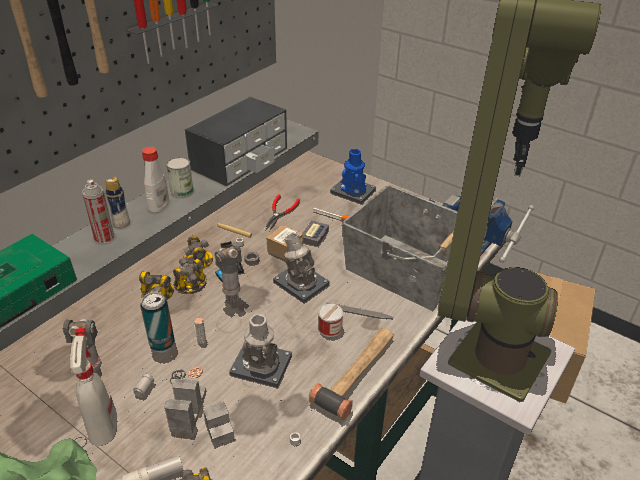

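View pics/side0.png

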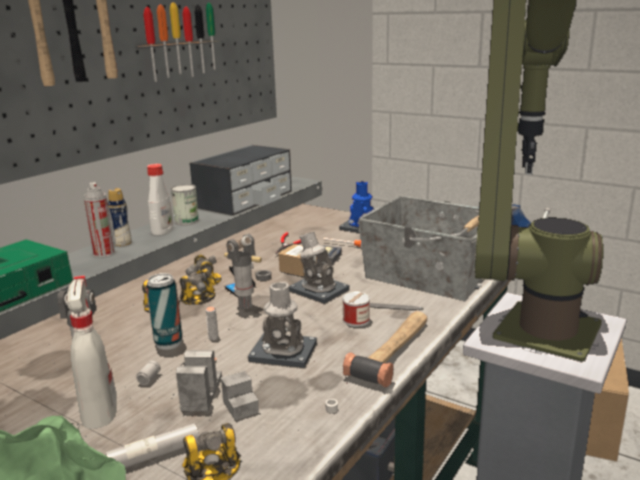

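The scene view shows two joints, one at about (261,345) and one at (300,265). The carton is behind the farther one, the stub shaft at (230,280), the tin at (330,320) and the stud at (200,330). I'll enlarge both views.

```bash
python3 - <<'E'
from h import *
a=cv2.imread('pics/scene0.png')[210:390,190:350]; b=cv2.imread('pics/side0.png')[220:380,215:385]
cv2.imwrite('pics/c1.png',np.hstack([cv2.resize(a,(400,450),interpolation=2),cv2.resize(b,(400,376),interpolation=2) if 0 else cv2.copyMakeBorder(cv2.resize(b,(400,376),interpolation=2),0,74,0,0,0)]))
E
```

```text
(no output)
```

View pics/c1.png

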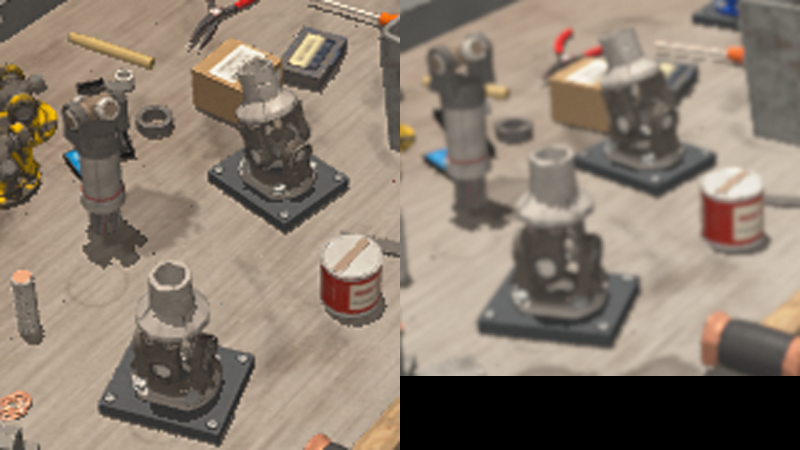

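```bash
python3 - <<'E'
from h import *
np.set_printoptions(precision=4,suppress=True)
S=lambda x,y:('scene0',(190+x/2.5,210+y/2.5)); D=lambda x,y:('side0',(215+(x-400)/2.353,220+y/2.353))
def pl(n,l,f,r):
    P=[atz(*S(*p),.016) for p in (l,f,r)]
    print(n,*P,'c',(P[0]+P[2])/2,'lf',np.linalg.norm(P[0]-P[1]),'fr',np.linalg.norm(P[2]-P[1]),'yaw_lf',np.degrees(np.arctan2(*(P[1]-P[0])[1::-1])),'yaw_fr',np.degrees(np.arctan2(*(P[2]-P[1])[1::-1])))
pl('far',(208,178),(285,226),(349,180)); pl('near',(99,405),(216,438),(255,352))
print('fartop',tri(S(259,68),D(618,38)),'neartop',tri(S(170,277),D(552,157)))
for n,p,h in [('shaft top',(98,105),.19),('shaft foot',(105,255),0),('tin',(352,248),.063),('stud',(23,277),.076),('carton',(235,72),.058)]: print(n,atz(*S(*p),h))
E
```

```text
far [0.6497 0.149  0.016 ] [0.5282 0.1579 0.016 ] [0.5158 0.0504 0.016 ] c [0.5828 0.0997 0.016 ] lf 0.12184713502356098 fr 0.1081740512988353 yaw_lf 175.7921143436875 yaw_fr -96.55547143341637
near [0.5189 0.4751 0.016 ] [0.3993 0.4358 0.016 ] [0.438  0.3257 0.016 ] c [0.4785 0.4004 0.016 ] lf 0.125890801921851 fr 0.11667840296420277 yaw_lf -161.82128160623836 yaw_fr -70.61711546995701
fartop [0.6275 0.0812 0.1497] neartop [0.4787 0.4032 0.1649]
shaft top [0.6896 0.2758 0.19  ]
shaft foot [0.6705 0.3051 0.    ]
tin [0.4203 0.1795 0.063 ]
stud [0.6597 0.4329 0.076 ]
carton [0.7178 0.0138 0.058 ]
```

The farther joint is the one leaning, away from the robot. Its plate centre is about (0.583, 0.100) and its +x is about world +x, at roughly -5°. Next I'll go above it and look with the wrist camera.

```bash
cat >> h.py <<'E'
def goto(p,yaw=None):
    s=manip.sense();M=q2R(s['tcp_rot']);d=M.T@(np.array(p)-s['eef_pos'])*100
    y0=np.degrees(np.arctan2(M[1,0],M[0,0]));print('row',d.round(2),'turn',None if yaw is None else round(y0-yaw,1))
E
python3 - <<'E'
from h import *
print(manip.sense()['time'])
goto([.2236,-.529,.33],-5);goto([.50,.04,.33],-5);goto([.53,.09,.32],-5)
for y,x in [(0,.4),(-.1,.4),(-.2,.45)]: pass
for p in [(345,225),(375,190),(440,303),(490,265)]: print(atz('scene0',p,.13), atz('scene0',p,.0))
E
```

```text
0.15
row [ 0.   -0.03 -8.07] turn 27.9
row [ 47.61 -41.69  -8.  ] turn 27.9
row [ 52.32 -45.12  -6.99] turn 27.9
[ 0.556654  -0.0800022  0.13     ] [ 0.65077493 -0.22561441  0.        ]
[ 0.58727776 -0.2957015   0.13      ] [ 0.68498103 -0.46654597  0.        ]
[0.17121976 0.04532862 0.13      ] [ 0.22025303 -0.08562254  0.        ]
[ 0.13134148 -0.17549256  0.13      ] [ 0.17570983 -0.33227512  0.        ]
```

Request:
step_arm([
  [-1,0,0,-5,0],
  [-1,0,0,-8,0],
  [-1,4,-3.5,-8,4],
  [-1,8,-7,-8,8],
  [-1,12,-10.5,-8,12],
  [-1,16,-14,-8,16],
  [-1,20,-17.5,-8,20],
  [-1,24,-21,-8,24],
])

```text
time: 0.95
eef_pos: [0.3551, -0.2579, 0.3299]
tcp_rot: [-0.0, 1.0, -0.011, 0.0]
contact_force: [0.6, 0.3, 1.0]
grip_width: -0.0
finger_force: 0.0
```

Request:
step_arm([
  [-1,2,-4,0,1],
  [-1,4,-8,0,2],
  [-1,6,-12,0,3],
  [-1,8,-16,0,4],
  [-1,10,-20,0,4],
  [-1,12,-24,0,4],
  [-1,14,-29,0,4],
  [-1,14,-29,0,4],
])

```text
time: 1.75
eef_pos: [0.502, 0.0325, 0.3295]
tcp_rot: [-0.001, 0.999, -0.041, 0.0]
contact_force: [-0.1, -1.0, 0.3]
grip_width: 0.0
finger_force: 0.0
```

```bash
python3 - <<'E'
from h import *
print(manip.sense()['eef_pos']); grab('wrist','w1')
E
```

```text
[0.50203618 0.0324651  0.32953341]
```

Request:
step_arm([
  [-1,2,-3,0,0],
  [-1,4,-6,0,0],
  [-1,4,-9,0,0],
  [-1,4,-9,0,0],
  [-1,4,-9,0,0],
])

```text
time: 2.3
eef_pos: [0.5477, 0.1125, 0.3296]
tcp_rot: [0.001, 0.999, -0.044, -0.001]
contact_force: [-0.8, -0.7, -0.2]
grip_width: 0.0002
finger_force: 0.0
```

```bash
python3 - <<'E'
from h import *
print(manip.sense()['eef_pos']); grab('wrist','w2')
a=cv2.imread('pics/w1.png');b=cv2.imread('pics/w2.png')
cv2.imwrite('pics/c2.png',np.vstack([cv2.resize(np.hstack([a,b]),(800,300),interpolation=3)]))
E
```

```text
[0.54766434 0.11249847 0.3295824 ]
```

View pics/w1.png

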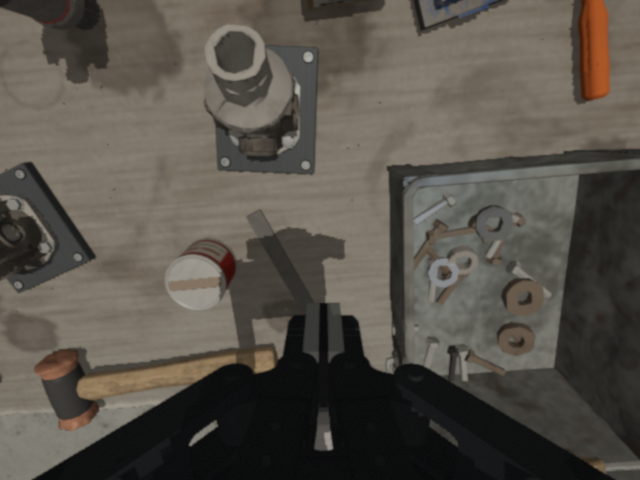

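View pics/w2.png

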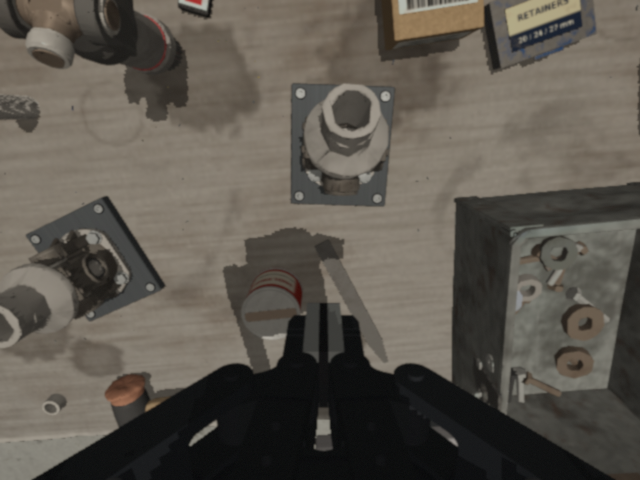

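w2 shows the leaning tube's top at (351,111), with plate corners (292,84), (395,87), (385,206) and (290,205). In w1 the top is at (235,52).

```bash
python3 - <<'E'
from h import *
np.set_printoptions(precision=4,suppress=True)
print('top',tri(('w1',(235,52)),('w2',(351,111))))
P=np.array([atz('w2',p,.016) for p in [(292,84),(395,87),(385,206),(290,205)]]);print(P,P.mean(0))
for k in range(4): d=P[k]-P[k-1];print(np.linalg.norm(d),np.degrees(np.arctan2(d[1],d[0])))
print([atz('w1',p,.016) for p in [(318,46),(313,174),(218,169)]])
print('plate corner tri',tri(('w1',(313,174)),('w2',(385,206))),tri(('w1',(318,46)),('w2',(395,87))))
goto([.70,.085,.32],-3)
for p,h in [((85,20),.19),((270,300),.063),((435,20),.058)]: print(atz('w2',p,h))
E
```

```text
top [0.6311 0.082  0.156 ]
[[0.6631 0.1325 0.016 ]
 [0.6506 0.0245 0.016 ]
 [0.5231 0.0398 0.016 ]
 [0.5341 0.1497 0.016 ]] [0.5927 0.0866 0.016 ]
0.13015998246976568 -7.5986830618535945
0.10867660727541319 -96.62905023303419
0.12839256456614168 173.1697838919195
0.11044230919225434 84.27863836488473
[array([0.6516, 0.024 , 0.016 ]), array([0.5223, 0.041 , 0.016 ]), array([0.5367, 0.1473, 0.016 ])]
plate corner tri [0.5233 0.0406 0.0192] [0.6511 0.0243 0.0162]
row [15.42  1.33  0.96] turn -2.1
[0.697  0.2412 0.19  ]
[0.4378 0.1799 0.063 ]
[ 0.7019 -0.0057  0.058 ]
```

```bash
python3 - <<'E'
from h import *
s=manip.sense();M=q2R(s['tcp_rot'])
for z in (0.006,.019,.032): print(z,[proj('w2',s['eef_pos']+M@np.array([x,0,z])) for x in (-.011,0,.011)])
c=np.array([.5927,.0866]);u=np.array([np.cos(np.radians(-6.8)),np.sin(np.radians(-6.8))])
goto([*(c+.09*u),.25],-6.8);goto([*(c+.09*u),.157],-6.8)
E
```

```text
0.006 [array([318.74217341, 364.56479158]), array([318.66395918, 340.67980411]), array([318.5819736 , 315.64312444])]
0.019 [array([319.06427107, 345.95037094]), array([318.99899953, 323.47298493]), array([318.93082486, 299.99585572])]
0.032 [array([319.34183141, 329.90981666]), array([319.28677619, 308.69350873]), array([319.22944852, 286.60148111])]
row [13.73  2.38  7.96] turn 1.7
row [13.73  2.37 17.26] turn 1.7
```

Request:
step_arm([
  [-1,4.5,0.8,0,1.7],
  [-1,9,1.6,0,1.7],
  [-1,13.7,2.4,2,1.7],
  [-1,13.7,2.4,6,1.7],
  [-1,13.7,2.4,10,1.7],
  [-1,13.7,2.4,14,1.7],
  [-1,13.7,2.4,17.2,1.7],
  [-1,13.7,2.4,17.2,1.7],
])

```text
time: 3.15
eef_pos: [0.6781, 0.075, 0.1525]
tcp_rot: [0.001, 0.998, -0.06, -0.006]
contact_force: [-0.8, -0.0, -0.4]
grip_width: 0.0001
finger_force: 0.0
```

```bash
cat >> h.py <<'E'
def st():
    s=manip.sense();c=np.array([.5927,.0866]);a=np.radians(-6.8);u=np.array([np.cos(a),np.sin(a)]);v=np.array([-u[1],u[0]])
    d=s['eef_pos'][:2]-c;print('t',s['time'],'s,l,z mm',(d@u*1e3).round(1),(d@v*1e3).round(1),(s['eef_pos'][2]*1e3).round(1),'F',s['contact_force'].round(1))
E
python3 -c "
from h import *
st();goto(manip.sense()['eef_pos'],-6.8)"
```

```text
t 3.15 s,l,z mm 86.1 -1.4 152.5 F [-0.8 -0.  -0.4]
row [0. 0. 0.] turn -0.1
```

Request:
step_arm([
  [-1,-0.8,0,0,0],
  [-1,-1.6,0,0,0],
  [-1,-2.2,0,0,0],
  [-1,-2.8,0,-0.1,0],
  [-1,-3.4,0,-0.2,0],
  [-1,-4,0,-0.4,0],
  [-1,-4.6,0,-0.6,0],
  [-1,-5.2,0,-0.8,0],
])

```text
time: 3.95
eef_pos: [0.633, 0.0838, 0.1686]
tcp_rot: [-0.0, 0.998, -0.059, 0.003]
contact_force: [4.6, 0.7, 1.5]
grip_width: -0.0
finger_force: 2.0
```

```bash
python3 -c "
from h import *
st();grab('wrist','w3')"
```

```text
t 3.95 s,l,z mm 40.3 2.0 168.6 F [4.6 0.7 1.5]
```

View pics/w3.png

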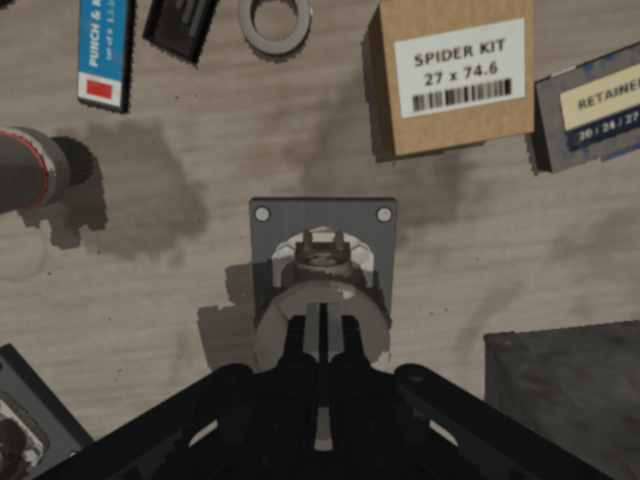

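Request:
step_arm([
  [-1,-0.6,0,0,0],
  [-1,-1.2,0,0,0],
  [-1,-1.8,0,-0.1,0],
  [-1,-2.4,0,-0.2,0],
  [-1,-3,0,-0.3,0],
  [-1,-3.4,0,-0.4,0],
  [-1,-3.8,0,-0.4,0],
  [-1,-3.8,0,-0.4,0],
])

```text
time: 4.8
eef_pos: [0.5917, 0.0882, 0.1696]
tcp_rot: [0.0, 0.998, -0.059, -0.001]
contact_force: [-0.6, 0.5, 0.4]
grip_width: -0.0001
finger_force: 0.0
```

```bash
python3 -c "
from h import *
st()"
```

```text
t 4.8 s,l,z mm -1.2 1.4 169.6 F [-0.6  0.5  0.4]
```

Request:
step_arm([
  [-1,-0.2,0,0,0],
  [-1,-0.4,0,0,0],
  [-1,-0.6,0,0,0],
  [-1,-0.7,0,0,0],
  [-1,-0.7,0,0,0],
])

```text
time: 5.3
eef_pos: [0.5859, 0.089, 0.17]
tcp_rot: [-0.0, 0.998, -0.059, -0.0]
contact_force: [1.5, -0.2, 0.6]
grip_width: 0.0001
finger_force: 0.5
```

```bash
python3 -c "
from h import *
st();grab('wrist','w4');grab('scene','s4');grab('side','d4')
a=cv2.imread('pics/s4.png')[200:300,250:350];b=cv2.imread('pics/d4.png')[210:310,270:370]
cv2.imwrite('pics/c4.png',cv2.resize(np.hstack([a,b]),(800,400),interpolation=2))"
```

```text
t 5.3 s,l,z mm -7.0 1.6 170.0 F [ 1.5 -0.2  0.6]
```

View pics/c4.png

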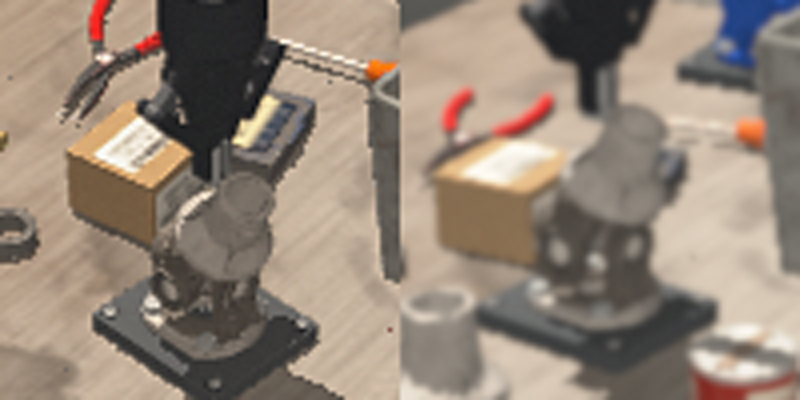

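The tube is now well over to -x. I'll push gently on until the force shows the stop.

Request:
step_arm([
  [-1,-0.15,0,0,0],
  [-1,-0.3,0,0,0],
  [-1,-0.3,0,0,0],
])

```text
time: 5.75
eef_pos: [0.583, 0.0894, 0.17]
tcp_rot: [-0.0, 0.998, -0.059, -0.0]
contact_force: [0.4, 0.0, -0.1]
grip_width: 0.0002
finger_force: 0.5
```

Request:
step_arm([
  [-1,-0.15,0,0,0],
  [-1,-0.3,0,0,0],
  [-1,-0.3,0,0,0],
])

```text
time: 6.05
eef_pos: [0.5803, 0.0897, 0.1702]
tcp_rot: [-0.0, 0.998, -0.059, 0.0]
contact_force: [1.7, -0.2, -1.1]
grip_width: 0.0002
finger_force: 0.9
```

Request:
step_arm([
  [-1,-0.15,0,0,0],
  [-1,-0.3,0,0,0],
  [-1,-0.3,0,0,0],
])

```text
time: 6.35
eef_pos: [0.5795, 0.0899, 0.171]
tcp_rot: [-0.0, 0.998, -0.059, 0.003]
contact_force: [5.2, -1.9, 1.2]
grip_width: -0.0002
finger_force: 2.6
```

Request:
step_arm([
  [-1,-0.1,0,0,0],
  [-1,-0.2,0,0,0],
  [-1,-0.2,0,0,0],
])

```text
time: 6.65
eef_pos: [0.5791, 0.0901, 0.1715]
tcp_rot: [-0.0, 0.998, -0.059, 0.004]
contact_force: [6.8, -1.3, 0.1]
grip_width: 0.0001
finger_force: 3.5
```

The TCP no longer advances and the force is rising, so the stop is reached. Now I'll lift over to the other side.

Request:
step_arm([
  [-1,1.5,0,0,0],
  [-1,2,0,-3,0],
  [-1,2,0,-7,0],
  [-1,0,0,-9,0],
  [-1,-4,0,-9,0],
  [-1,-8.2,0,-9,0],
  [-1,-8.6,0,-8,0],
  [-1,-8.6,0,-8,0],
])

```text
time: 7.45
eef_pos: [0.4869, 0.1005, 0.2489]
tcp_rot: [0.0, 0.998, -0.059, -0.002]
contact_force: [1.0, 0.1, 0.1]
grip_width: -0.0002
finger_force: 0.0
```

```bash
python3 -c "
from h import *
st();grab('wrist','w5')"
```

```text
t 7.45 s,l,z mm -106.7 1.2 248.9 F [1.  0.1 0.1]
```

View pics/w5.png

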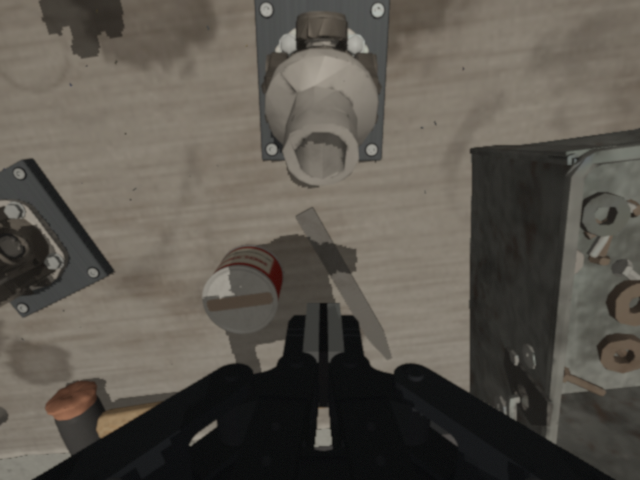

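```bash
python3 -c "
from h import *
X=atz('w5',(321,153),.154);a=np.radians(-6.8);u=np.array([np.cos(a),np.sin(a)]);d=X[:2]-[.5927,.0866];print(X,d@u,d@[-u[1],u[0]])"
```

```text
[0.54916448 0.09206498 0.154     ] -0.04387634661109077 0.00027176154304849666
```

Request:
step_arm([
  [-1,0,0,3,0],
  [-1,0,0,6,0],
  [-1,0,0,9.3,0],
  [-1,0,0,9.3,0],
  [-1,0,0,9.3,0],
])

```text
time: 8.0
eef_pos: [0.4908, 0.1003, 0.1567]
tcp_rot: [0.0, 0.998, -0.059, -0.001]
contact_force: [1.1, 0.6, 0.3]
grip_width: 0.0003
finger_force: 0.0
```

```bash
python3 -c "
from h import *
st()"
```

```text
t 8.0 s,l,z mm -102.8 1.5 156.7 F [1.1 0.6 0.3]
```

Request:
step_arm([
  [-1,1,0,0,0],
  [-1,2,0,0,0],
  [-1,2.8,0,0,0],
  [-1,3.5,0,-0.2,0],
  [-1,4.2,0,-0.4,0],
  [-1,4.9,0,-0.6,0],
  [-1,5.6,0,-0.8,0],
  [-1,6,0,-0.8,0],
])

```text
time: 8.8
eef_pos: [0.5497, 0.0933, 0.1657]
tcp_rot: [-0.0, 0.998, -0.059, -0.0]
contact_force: [-3.6, 0.2, 1.3]
grip_width: 0.0003
finger_force: 1.9
```

Request:
step_arm([
  [-1,0.3,0,0,0],
  [-1,0.5,0,0,0],
  [-1,0.5,0,0,0],
])

```text
time: 9.1
eef_pos: [0.5549, 0.0927, 0.165]
tcp_rot: [-0.0, 0.998, -0.059, 0.0]
contact_force: [-1.4, -0.2, 1.3]
grip_width: -0.0004
finger_force: 1.0
```

```bash
python3 -c "
from h import *
st();grab('wrist','w6')"
```

```text
t 9.1 s,l,z mm -38.2 1.5 165.0 F [-1.4 -0.2  1.3]
```

View pics/w6.png

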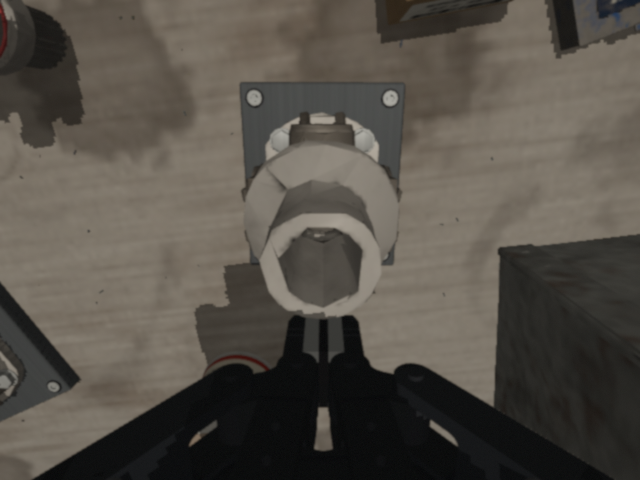

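```bash
cat >> h.py <<'E'
def lean(tag,p):
    a=np.radians(-6.8);u=np.array([np.cos(a),np.sin(a)])
    X=atz(tag,p,.165);P=atz(tag,(p[0]+10,p[1]),.165);d=X[:2]-[.5927,.0866];print('top s,l',d@u,d@[-u[1],u[0]],'mm/px',np.linalg.norm(P-X)*100)
E
python3 -c "
from h import *
lean('w6',(321.5,265))
# plate centre from this view
P=np.array([atz('w6',p,.016) for p in [(240,83),(405,83)]]);a=np.radians(-6.8);u=np.array([np.cos(a),np.sin(a)]);print('plate +x edge s (want .065)',(P[:,:2]-[.5927,.0866])@u)"
```

```text
top s,l -0.00416887124256265 -2.3823921251827583e-05 mm/px 0.3472807343632366
plate +x edge s (want .065) [0.06489642 0.06488548]
```

The lean is now about -0.04 rad. I'll push another 4 mm, then withdraw and check.

Request:
step_arm([
  [-1,0.2,0,0,0],
  [-1,0.4,0,0,0],
  [-1,0.4,0,0,0],
  [-1,0,0,0,0],
  [-1,-1.5,0,0,0],
  [-1,-4,0,-2,0],
  [-1,-6,0,-6,0],
  [-1,-6,0,-10,0],
])

```text
time: 9.95
eef_pos: [0.4917, 0.0999, 0.2652]
tcp_rot: [0.0, 0.998, -0.059, -0.002]
contact_force: [0.2, 1.3, 0.2]
grip_width: 0.0001
finger_force: 0.0
```

Request:
step_arm([
  [-1,0,0,-4,0],
  [-1,0,0,-4,0],
  [-1,0,0,-4,0],
])

```text
time: 10.25
eef_pos: [0.496, 0.0999, 0.3065]
tcp_rot: [-0.0, 0.998, -0.059, 0.002]
contact_force: [0.8, 0.2, -0.5]
grip_width: 0.0002
finger_force: 0.0
```

```bash
python3 -c "
from h import *
st();grab('wrist','w7');grab('scene','s7')
a=cv2.imread('pics/w7.png');b=cv2.imread('pics/s7.png')[210:330,240:360]
cv2.imwrite('pics/c7.png',np.hstack([a[:400,200:600],cv2.resize(b,(400,400),interpolation=2)]))"
```

```text
t 10.25 s,l,z mm -97.6 1.8 306.5 F [ 0.8  0.2 -0.5]
```

View pics/c7.png

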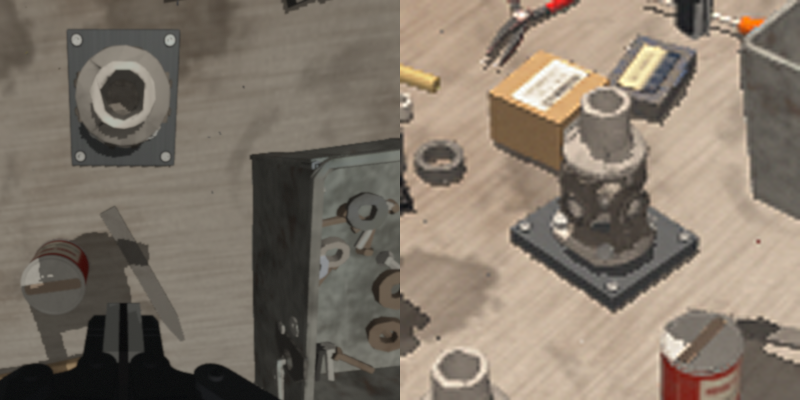

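```bash
python3 -c "
from h import *
lean('w7',(323,94))
a=np.radians(-6.8);u=np.array([np.cos(a),np.sin(a)])
print([ (atz('w7',p,.016)[:2]-[.5927,.0866])@u for p in [(268,30),(381,30),(374,165),(273,166)]])
print(proj('s7',[.5927,.0866,.166]),'seen',(240+607*.3-120,210+99*.3))"
```

```text
top s,l -0.0009066226657668186 -0.0001520910546273927 mm/px 0.6451957150058643
[np.float64(0.06396960869390043), np.float64(0.06394533308525902), np.float64(-0.06380332307659736), np.float64(-0.0648687211914524)]
[301.41466958 238.15538873] seen (302.1, 239.7)
```

The tube stands straight (lean about -0.01 rad), the arm is clear, and nothing else has moved.

```bash
python3 -c "
from h import *
print(manip.job_done())"
```

```text
the job is handed in; nothing more can be done
None
```

I pushed the leaning tube across until I felt its opposite stop, then back to straight (about -0.01 rad by the wrist camera). I withdrew clear without touching the other joint or anything around it, and handed the job in at about 10 s; no verdict was returned.

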